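# Line up the tea cups and open the safety cap of the flask

### The job

Get the tea stall ready to pour: first push the three steel cups, each back along its own lane of the wooden tray, until all three stand in a straight row against the tray's back rail. Then open the flask: press its safety cap down, twist it counter-clockwise while it is pressed until it stops, and lift it straight off. Finish while still holding the cap, upright and still, over the flask's mouth with its underside about 5 cm clear of it; tip no cup and leave the jar, the box and the mug where they are.

Things in the scene. Friction and masses are not known exactly. Their poses are not given: they have to be found in the camera images.
- rail (a point): Fixed wooden tray, 220 (x) by 265 mm (y), on either side of the flask; floor 8 mm above the table. Point: at floor height, middle of the back rail's near face; x points into the rail, y along it, z up. Rail 24 mm above the floor. Ribs 8 mm high part three lanes along x, 80 mm wide, centred at y = -85, 0, +85 mm.
- cup1_mid (a point): Loose straight-sided open steel cup, 56 mm across and 55 mm high, about 0.1 kg, standing in the lane at y = -85 mm of the rail's frame. This point is on its axis, half-way up; z up. When it touches the rail this point is 28 mm short of the rail (x = -28 mm in the rail's frame).
- cup2_mid (a point): Loose straight-sided open steel cup, 56 mm across and 55 mm high, about 0.1 kg, standing in the lane at y = 0 mm of the rail's frame. This point is on its axis, half-way up; z up. When it touches the rail this point is 28 mm short of the rail (x = -28 mm in the rail's frame).
- cup3_mid (a point): Loose straight-sided open steel cup, 56 mm across and 55 mm high, about 0.1 kg, standing in the lane at y = +85 mm of the rail's frame. This point is on its axis, half-way up; z up. When it touches the rail this point is 28 mm short of the rail (x = -28 mm in the rail's frame).
- flask_mouth (a point): Blue flask, 114 mm across, fixed in a steel stand; white neck 68 mm across. Point: on its axis at the neck's rim, 175 mm above the table; z up, x along the cap's bar when locked. Two white ribs on the shoulder, 75 degrees counter-clockwise of x seen from above, show where the bar points when free. The lock: pressed 5 to 8 mm (bottom) the cap turns 1.31 rad to a stop, never clockwise.
- cap_grip (a point): Loose grey cap, 0.07 kg: disc 72 mm across with a grip bar 52 long (x), 16 thick (y), 26 mm high on top. Point: middle of the bar, half-way up; z up. Disc top 13 mm below it; plug under the disc ends 44 mm below it (underside). Locked it is 33 mm over the rim; a spring resists pressing with 9 N at once, 14 N at the bottom. Within 0.1 rad of the 1.31 rad turn it lifts straight out.
- jar: Loose sugar jar, 72 mm across and 100 mm high; origin under its centre. Leave it alone.
- teabox: Loose cardboard box, 60 by 110 by 80 mm high; origin under its centre. Leave it alone.
- mug: Loose white mug, 76 mm across and 90 mm high; origin under its centre. Leave it alone.
Things that resemble listed ones, but are neither listed nor needed, are in the scene too. Leave any green, pink or yellow look-alike of the part that bears cup1_mid alone.

How it is judged:
On the way, in this order (a step that is already met when the one before it is completed fails the run):
1. the three cups stand in a row against the back rail, the cap still locked down on the flask (x of cup1_mid in the frame of rail between -0.035 and -0.02 m and y of cup1_mid in the frame of rail between -0.099 and -0.071 m and angle between each of cup1_mid, cup2_mid, cup3_mid's own z axis and vertical below 0.1 rad and z of each of cup1_mid, cup2_mid, cup3_mid in the frame of rail below 0.04 m and x of cup2_mid in the frame of rail between -0.035 and -0.02 m and y of cup2_mid in the frame of rail between -0.014 and 0.014 m and x of cup3_mid in the frame of rail between -0.035 and -0.02 m and y of cup3_mid in the frame of rail between 0.071 and 0.099 m and z of cap_grip in the frame of flask_mouth below 0.045 m and angle between the x axis of cap_grip and the x axis of flask_mouth, either way round below 0.3 rad), for 0.2 s.
2. the cap is pressed down 4 mm or more while still locked (z of cap_grip in the frame of flask_mouth below 0.029 m and angle between the x axis of cap_grip and the x axis of flask_mouth, either way round below 0.4 rad), for 0.05 s.
3. the cap is turned to its free position, still in the neck (angle between the x axis of cap_grip and the x axis of flask_mouth, either way round above 1.1 rad and z of cap_grip in the frame of flask_mouth below 0.045 m), for 0.05 s.
At the end, for the whole second after the job is handed in: Cap held still in the fingers, within 0.25 rad of upright, clear of the flask, within 30 mm of its axis, its underside 20 to 100 mm above the rim; each cup upright in its own lane (14 mm of the middle), within 7 mm of touching the rail (x of cup1_mid in the frame of rail between -0.035 and -0.02 m and y of cup1_mid in the frame of rail between -0.099 and -0.071 m and angle between each of cup1_mid, cup2_mid, cup3_mid's own z axis and vertical below 0.1 rad and z of each of cup1_mid, cup2_mid, cup3_mid in the frame of rail below 0.04 m and x of cup2_mid in the frame of rail between -0.035 and -0.02 m and y of cup2_mid in the frame of rail between -0.014 and 0.014 m and x of cup3_mid in the frame of rail between -0.035 and -0.02 m and y of cup3_mid in the frame of rail between 0.071 and 0.099 m and z of cap_grip in the frame of flask_mouth between 0.064 and 0.144 m and horizontal distance between cap_grip and flask_mouth below 0.03 m and angle between cap_grip's own z axis and vertical below 0.25 rad and contact force between the fingers and cap above 1 N and contact force between cap and flask below 0.1 N and linear speed of cap below 0.03 m/s); the arm keeps its last pose, push and grip.
It fails at once if a cup is tipped (angle between any of cup1_mid, cup2_mid, cup3_mid's own z axis and vertical above 0.5 rad).
It fails at once if the jar, box or mug is moved by more than 30 mm (distance of any of jar, teabox, mug from where it was at the start of the episode above 0.03 m).
It also fails if it takes over 67 s, if anything falls off the work surface, if the arm or the gripper's body presses on something with over 40 N, if the wrist force passes 120 N, or if a joint passes its speed limit or range.

### The arm

A 6-joint arm with a two-finger parallel gripper is mounted at the origin on the work surface. World frame = base frame: x ahead of the robot, y to its left, z up, the work surface at z = 0. Lengths are in m, angles in rad, forces in N, time in s.
With the tool pointing down it reaches from about 0.35 to 0.975 m from the base axis. Payload 4.9 kg.
Tool frame: the origin (TCP) lies midway between the tips of the shut fingers; the grasp point (between the pads) lies 19 mm behind it (manip.pinch_z is the distance from the TCP to the grasp point, in m); z points along the fingers, y is the direction in which the jaws open and shut (so a half turn about z gives the same grasp; the last joint's range is limited). The gripper opens to 85 mm and grips with 20 to 120 N. Pads are 22 mm wide; open, the fingers measure 114 mm over their backs; the gripper's body (76 mm by 85 mm) begins 54 mm behind the grasp point. The pads swing forward as they close: fully open they stand 13 mm farther back than shut.
Start: joints at [1.024, 0.053, 1.613, -0, 1.476, -0.119], TCP at [0.259, 0.569, 0.231] pointing down, gripper open.
Joint ranges: [-3.01, 3.01], [-1.01, 2.22], [0.06, 2.58], [-1.02, 4.17], [0.09, 2.62], [-3.14, 3.14]. Speed limits (rad/s): [2.57, 2.57, 3.14, 3.14, 3.14, 3.14].

### API

Orientations are given as a unit quaternion [w, x, y, z].
In Python, from plant import manip gives the robot as it stands.
- The arm moves only by the tool drive_tool, never from a script. Its argument "commands" is text: rows parted by semicolons, each of 5 numbers parted by spaces: the finger opening in mm, from 0 to 85.4, then the shift along the tool's x, y, z in units of 30 mm (1.0 is 30 mm), then the turn about the tool's z in degrees. A call has exactly 8 rows; each row shifts and turns the commanded pose from where the row before left it, along the tool's axes as they then stand; what a row does not reach is not made up. A row lasts 1/8 s, in which the tool goes at most 62.5 mm and 10.7 degrees, less where a joint would pass 70% of its speed; a pose out of reach is approached as far as the arm can. A call is refused whole if a number of a shift passes 1 or a number of a turn 10.7, either way. A call with a gripper value outside its range is refused whole. The fingers move at their own pace and stop on an object; the grip force is fixed at half the most. Time passes only in rows, so rows that do not move let the fingers close, or fill a call up. It gives the time, the measured TCP pose, the force and the opening at its end, in the units of the state.
- manip.state(): the state, without advancing time (a new reading comes with each control period).
- manip.grab_frame(name): name is "scene" or "top" or "wrist"; returns the picture (420x560x3 uint8, red, green, blue); there is no depth.
- manip.camera_params(name): a dict with "fx", "fy", "cx", "cy" (pixels), "xyz" and "orientation" of the camera in the world. Camera axes: x right, y down, z forward; pixel columns grow to the right and rows downward; lengths in m; the calibration is good to about 2 mm. A picture is of the moment at which its call begins: read the wrist's pose just before it. camera_params takes no time and is no camera call; for the wrist camera it gives the pose at the moment of the call.
- manip.job_done(): hands the job in, once; it reports no verdict.
The state is a dict: "time": time; "joint_pos": joint angles; "joint_vel": joint speeds; "joint_efforts": joint torques, N m; "tool_pos": TCP position; "tool_rot": TCP orientation; "contact_force": force on the tool from outside, world axes, zero at the start; "ft_torque": the same for the moment, N m; "gripper_width": opening from 0.0 (shut) to 1.0 (fully open).
Only numpy, scipy, OpenCV 4.12 (cv2) and the standard library are available. Lean on these libraries where they do the work, as an engineer would, in place of code of your own. Each camera call takes 0.05 s, during which the arm holds its last target. There are 200 camera calls.

## Working session

There is one attempt and no reset: what is moved stays moved. The work goes in short steps, Python scripts to look and compute and a tool call to move; the robot and the scene stay as the last step left them, time stands still between calls to the robot, and variables do not carry over. Pictures are saved under pics/ and viewed, about 8 in all and at most 12, crops included, and the job is handed in when it is done.

Besides the shell and the picture viewer there is one more tool, called after ">>>" as name(argument=value, ...) on one line, values as JSON. drive_tool: Moves the arm, as the interface text tells. Its arguments: {"type":"object","properties":{"commands":{"type":"string"}},"required":["commands"]}

```bash
mkdir -p pics
python3 - <<'E'
from plant import manip
import cv2
for n in("scene","top"):
    p=manip.camera_params(n); print(n,p)
    cv2.imwrite(f"pics/{n}0.png",cv2.cvtColor(manip.grab_frame(n),cv2.COLOR_RGB2BGR))
print(manip.camera_params("wrist"));print(manip.state(),manip.pinch_z)
E
```

```text
scene {'fx': 467.32645734323523, 'fy': 467.32645734323523, 'cx': 279.49993422820484, 'cy': 203.9526697472538, 'xyz': array([ 1.05379184, -0.44048656,  0.88360394]), 'orientation': array([-0.30904701,  0.83746937,  0.42361025, -0.15391343])}
top {'fx': 418.24220829791227, 'fy': 418.24220829791227, 'cx': 277.04827469864483, 'cy': 198.4828647790759, 'xyz': array([ 0.42647293, -0.06992056,  1.19313689]), 'orientation': array([-0.05068746,  0.71399414, -0.69704223,  0.04213391])}
{'fx': 348.6382047227938, 'fy': 348.6382047227938, 'cx': 285.703957577128, 'cy': 212.0138699354226, 'xyz': array([0.18426663, 0.60271488, 0.37170393]), 'orientation': array([0.1357473 , 0.83010648, 0.53381572, 0.08681408])}
{'time': 0.1, 'joint_pos': array([ 1.02400528e+00,  5.33315870e-02,  1.61417602e+00,  8.61636755e-06,
        1.47602392e+00, -1.18968176e-01]), 'joint_vel': array([-0.00024986, -0.0031886 , -0.00293102,  0.00166759,  0.00077089,
       -0.00068029]), 'joint_efforts': array([ 1.59224196e-04, -3.94909143e+01, -3.71359956e+01, -9.79668954e-06,
        3.97572221e-03,  6.63534848e-06]), 'tool_pos': array([0.25898324, 0.56818133, 0.23014917]), 'tool_rot': array([-3.20831145e-04,  2.12284101e-01,  9.77207511e-01, -9.14816237e-04]), 'contact_force': array([-0.25639649, -0.32328547,  0.17073075]), 'ft_torque': array([-0.06337641,  0.03700666, -0.01592102]), 'gripper_width': 0.9979539276337822} 0.0187
```

View pics/scene0.png

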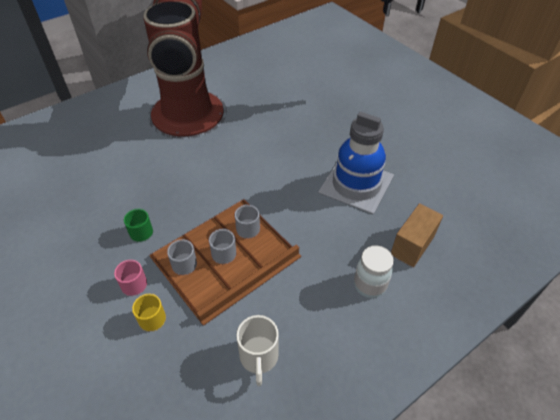

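View pics/top0.png

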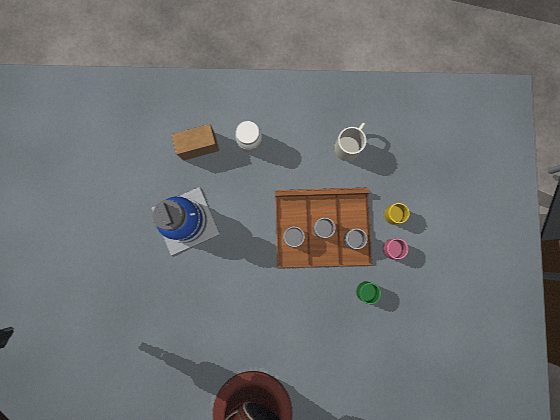

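The three steel cups in the top view are at about (294,237), (325,228) and (356,239), inside the tray. The rail is the upper edge at v≈191. The green (368,292), pink (396,249) and yellow (397,213) cups stand outside the tray and are look-alikes. The flask and cap are at about (168,214). I'll confirm with an enlarged crop.

```bash
cat > h.py <<'E'
import numpy as np,cv2
from plant import manip
from scipy.spatial.transform import Rotation as R
def rot(q): return R.from_quat([q[1],q[2],q[3],q[0]]).as_matrix()
def ray(P,u,v,z):
    d=rot(P["orientation"])@np.array([(u-P["cx"])/P["fx"],(v-P["cy"])/P["fy"],1.]); o=np.array(P["xyz"])
    return o+d*(z-o[2])/d[2]
def proj(P,X):
    c=rot(P["orientation"]).T@(np.array(X)-P["xyz"]); return c[0]/c[2]*P["fx"]+P["cx"],c[1]/c[2]*P["fy"]+P["cy"]
E
python3 - <<'E'
from h import *
a=cv2.imread("pics/top0.png");P=manip.camera_params("top")
A=cv2.resize(a[180:275,268:378],None,fx=5,fy=5,interpolation=cv2.INTER_CUBIC)
B=cv2.resize(a[180:260,145:225],None,fx=5,fy=5,interpolation=cv2.INTER_CUBIC)
out=np.zeros((475,800,3),np.uint8);out[:,:550]=A;out[:400,550:]=B[:,:250]
cv2.imwrite("pics/c1.png",out)
hsv=cv2.cvtColor(a,cv2.COLOR_BGR2HSV)
m=cv2.inRange(hsv,(3,110,40),(20,255,255));m[:,:265]=0;m[:,385:]=0;m[:180]=0;m[280:]=0
m=cv2.morphologyEx(m,cv2.MORPH_CLOSE,np.ones((7,7)))
c=max(cv2.findContours(m,0,2)[0],key=cv2.contourArea);print("tray",cv2.minAreaRect(c),cv2.boxPoints(cv2.minAreaRect(c)))
g=cv2.inRange(hsv,(0,0,0),(179,90,255));g[m==0]=0
for c in cv2.findContours(g,0,2)[0]:
    if cv2.contourArea(c)>100:
        e=cv2.minEnclosingCircle(c);print(e,ray(P,*e[0],.063))
E
```

```text
tray ((322.9755859375, 227.24270629882812), (77.47582244873047, 93.69319152832031), 88.15238952636719) [[274.9044  190.03532]
 [368.54886 187.01454]
 [371.04678 264.45007]
 [277.4023  267.4709 ]]
```

View pics/c1.png

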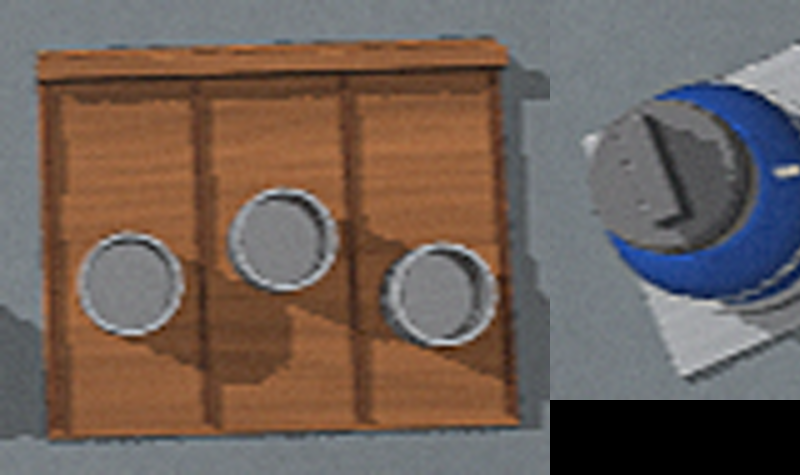

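Crop: cup rims are at full-image (294,236.8), (324.8,228) and (356,238.8), all grey steel and each in its own lane. The rail's near top edge runs from (275.6,196) to (369.6,193.2), and the cap is at about (166,214).

Run:
```python
from h import *
P=manip.camera_params("top")
L=ray(P,275.6,196,.032);Rr=ray(P,369.6,193.2,.032);print("rail",L,Rr,np.linalg.norm(L-Rr))
for c in((275.6,196),(369.6,193.2),(371.5,264.5),(277.8,267)): print("corner",ray(P,*c,.02))
ey=(L-Rr)/np.linalg.norm(L-Rr);ex=np.array([ey[1],-ey[0],0]);O=(L+Rr)/2
print("yaw",np.degrees(np.arctan2(ex[1],ex[0])),O)
for n,c in(("c3",(294,236.8)),("c2",(324.8,228)),("c1",(356,238.8))):
    X=ray(P,*c,.063);print(n,X,(X-O)@ex,(X-O)@ey)
a=cv2.imread("pics/scene0.png");S=manip.camera_params("scene")
# cap disc top in two views
print("cap top-view",ray(P,145+(670-550)/5,180+178/5,.195))
print("cap scene",ray(S,366,128,.20))
print("jar",ray(S,376,285,0),"mug",ray(P,350,145,.05),"box",ray(P,196,140,.05))
cv2.imwrite("pics/c2.png",cv2.resize(a[100:220,310:430],None,fx=5,fy=5,interpolation=cv2.INTER_CUBIC))
s=manip.state();print(R.from_matrix(rot(s["tool_rot"])).as_matrix())
```

```text
rail [ 0.58663813 -0.04970853  0.032     ] [ 0.60066712 -0.31253888  0.032     ] 0.26320449066457796
corner [ 0.58829339 -0.04949964  0.02      ]
corner [ 0.60246736 -0.31504626  0.02      ]
corner [ 0.40330977 -0.31944452  0.02      ]
corner [ 0.38999881 -0.06058737  0.02      ]
yaw 3.0553542964611693 [ 0.59365262 -0.1811237   0.032     ]
c3 [ 0.47267147 -0.10256319  0.063     ] -0.11662184390942167 0.08489722670449645
c2 [ 0.49834163 -0.18512756  0.063     ] -0.09538891548788886 0.0010819752517242636
c1 [ 0.47136259 -0.26909953  0.063     ] -0.12680537096342917 -0.08133262514732724
cap top-view [0.51070776 0.20215871 0.195     ]
cap scene [0.52238612 0.19493186 0.2       ]
jar [0.75984273 0.04053639 0.        ] mug [ 0.73307761 -0.25462741  0.05      ] box [0.73802902 0.17801681 0.05      ]
[[-9.09870715e-01  4.14890650e-01 -1.01543909e-03]
 [ 4.14891824e-01  9.09869247e-01 -1.65171589e-03]
 [ 2.38635323e-04 -1.92414530e-03 -9.99998120e-01]]
```

View pics/c2.png

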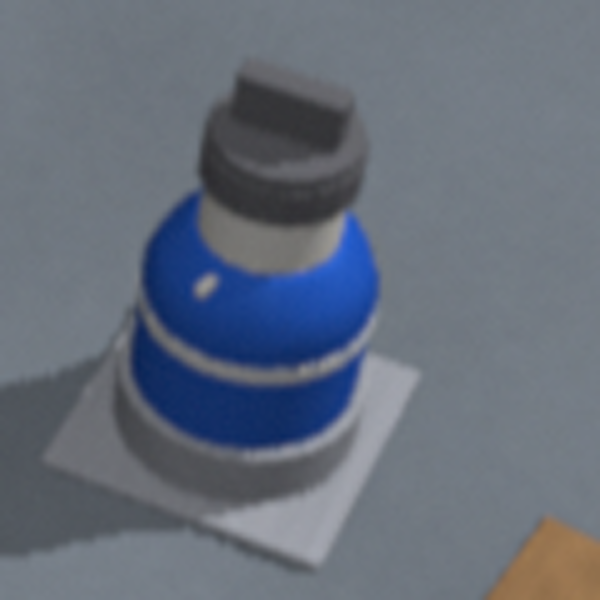

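Scene crop: the bar's top face runs from about full-image (359,113) to (380,120), with one white rib at (351,157). The plan is to push each cup with the fingers open about 30 mm, so they cradle and centre it. Tool y will lie along the rail.

>>> drive_tool(commands="30 0 0 0 -9.2; 30 0 0 0 -9.2; 30 0 0 0 -9.2; 30 -0.19 -1 0 0; 30 -0.19 -1 0 0; 30 -0.19 -1 0 0; 30 -0.19 -1 0 0; 30 -0.19 -1 0 0")

```text
time: 1.1
tool_pos: [0.2957, 0.4192, 0.2307]
tool_rot: [-0.0, -0.027, 1.0, -0.0]
contact_force: [0.1, 0.4, -1.0]
gripper_width: 0.355
```

>>> drive_tool(commands="30 -0.19 -1 0 0; 30 -0.19 -1 0 0; 30 -0.19 -1 0 0; 30 -0.19 -1 0 0; 30 -0.19 -1 0 0; 30 -0.19 -1 0 0; 30 -0.19 -1 0 0; 30 -0.19 -1 0 0")

```text
time: 2.1
tool_pos: [0.3541, 0.1822, 0.2309]
tool_rot: [-0.0, -0.027, 1.0, -0.0]
contact_force: [0.7, -0.4, -0.3]
gripper_width: 0.352
```

>>> drive_tool(commands="30 -0.19 -1 0 0; 30 -0.19 -1 0 0; 30 -0.19 -1 0 0; 30 -0.19 -1 0 0; 30 -0.19 -1 0 0; 30 -0.19 -1 0 0; 30 -0.19 -1 0 0; 30 0 0 0 0")

```text
time: 3.1
tool_pos: [0.4053, -0.0256, 0.2308]
tool_rot: [-0.001, -0.025, 1.0, 0.0]
contact_force: [-0.1, 1.1, -0.5]
gripper_width: 0.349
```

>>> drive_tool(commands="30 -0.1 -0.9 0 0; 30 -0.1 -0.9 0 0; 30 -0.24 -0.88 0 0; 30 0 0 0 0; 30 0 0 0 0; 30 0 0 0 0; 30 0 0 0 0; 30 0 0 0 0")

```text
time: 4.1
tool_pos: [0.4229, -0.1035, 0.2314]
tool_rot: [0.0, -0.027, 1.0, -0.0]
contact_force: [-0.3, -0.6, -0.0]
gripper_width: 0.351
```

Run:
```python
from h import *
s=manip.state();W=manip.camera_params("wrist");a=cv2.cvtColor(manip.grab_frame("wrist"),cv2.COLOR_RGB2BGR)
cv2.imwrite("pics/w1.png",a);print(s["tool_pos"],s["tool_rot"])
print(W)
O=np.array([.59365,-.18112,.008]);ex=np.array([.99858,.0533,0]);ey=np.array([-.0533,.99858,0])
for n,X in(("railmid",O+[0,0,.024]),("railL",O+.13*ey+[0,0,.024]),("c3",[.4727,-.1026,.063]),("c2",[.4983,-.1851,.063]),("c1",[.4714,-.2691,.063])):print(n,proj(W,X))
```

```text
[ 0.42294771 -0.10354447  0.23138487] [ 1.03134174e-04 -2.72524970e-02  9.99628576e-01 -2.57137628e-05]
{'fx': 348.6382047227938, 'fy': 348.6382047227938, 'cx': 285.703957577128, 'cy': 212.0138699354226, 'xyz': array([ 0.3407916 , -0.10764331,  0.37286713]), 'orientation': array([0.11080348, 0.67864556, 0.71647448, 0.11758874])}
railmid (np.float64(209.96332312939745), np.float64(321.9528382376204))
railL (np.float64(322.62518244306074), np.float64(321.993354548342))
c3 (np.float64(283.22634150323256), np.float64(239.30389810651883))
c2 (np.float64(197.98791031447738), np.float64(259.13761974989706))
c1 (np.float64(108.87215805930637), np.float64(229.3475951381384))
```

View pics/w1.png

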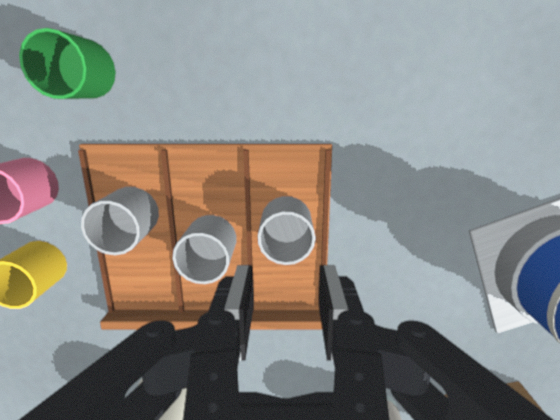

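Wrist view: rims are at (287,238), (205,258) and (115,228), about 5 px right of the top-view prediction, and the rail shows the same offset. I'll take +3 mm in y as a compromise and push c3.

>>> drive_tool(commands="30 0 0.05 0.9 0; 30 0 0 0.9 0; 30 0 0 0.9 0; 30 0 0 0.9 0; 30 0 0 0.9 0; 30 0 0 0.9 0; 30 0 0 0.9 0; 30 0 0 0.4 0")

```text
time: 5.15
tool_pos: [0.4219, -0.102, 0.0288]
tool_rot: [-0.001, -0.027, 1.0, 0.001]
contact_force: [0.5, 0.3, -0.2]
gripper_width: 0.349
```

>>> drive_tool(commands="30 -0.25 0 0 0; 30 -0.4 0 0 0; 30 -0.4 0 0 0; 30 -0.4 0 0 0; 30 -0.4 0 0 0; 30 -0.4 0 0 0; 30 -0.4 0 0 0; 30 -0.35 0 0 0")

```text
time: 6.15
tool_pos: [0.5135, -0.0975, 0.0303]
tool_rot: [-0.0, -0.027, 1.0, 0.0]
contact_force: [-1.6, -0.2, 1.6]
gripper_width: 0.354
```

>>> drive_tool(commands="30 -0.1 0 0 0; 30 -0.1 0 0 0; 30 -0.1 0 0 0; 30 0 0 0 0; 30 0 0 0 0; 30 0 0 0 0; 30 0 0 0 0; 30 0 0 0 0")

```text
time: 7.15
tool_pos: [0.5217, -0.0971, 0.0303]
tool_rot: [0.0, -0.027, 1.0, -0.0]
contact_force: [-0.0, 0.9, -0.2]
gripper_width: 0.352
```

Run:
```python
from h import *
cv2.imwrite("pics/t1.png",cv2.cvtColor(manip.grab_frame("top"),cv2.COLOR_RGB2BGR))
W=manip.camera_params("wrist");a=cv2.cvtColor(manip.grab_frame("wrist"),cv2.COLOR_RGB2BGR)
cv2.imwrite("pics/w2.png",a)
```

```text
(no output)
```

View pics/w2.png

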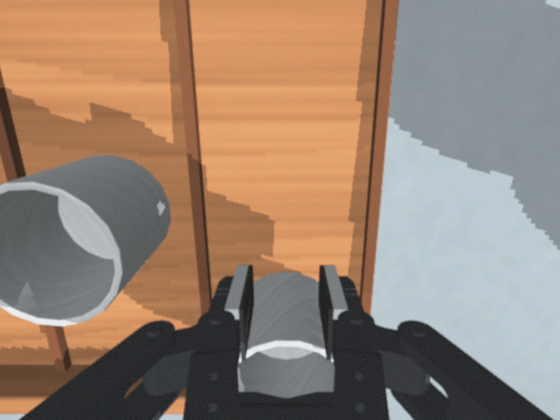

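The cup is cradled between the fingers and centred in its lane. I'll keep pushing in small steps until the force shows rail contact.

>>> drive_tool(commands="30 -0.08 0 0 0; 30 -0.08 0 0 0; 30 0 0 0 0; 30 0 0 0 0; 30 0 0 0 0; 30 0 0 0 0; 30 0 0 0 0; 30 0 0 0 0")

```text
time: 8.25
tool_pos: [0.5265, -0.0968, 0.0303]
tool_rot: [0.0, -0.027, 1.0, -0.0]
contact_force: [0.9, -0.2, 1.1]
gripper_width: 0.348
```

>>> drive_tool(commands="30 -0.08 0 0 0; 30 0 0 0 0; 30 0 0 0 0; 30 0 0 0 0; 30 0 0 0 0; 30 0 0 0 0; 30 0 0 0 0; 30 0 0 0 0")

```text
time: 9.25
tool_pos: [0.5275, -0.0967, 0.0301]
tool_rot: [-0.002, -0.027, 1.0, 0.0]
contact_force: [-5.6, -0.7, 4.3]
gripper_width: 0.353
```

>>> drive_tool(commands="30 -0.08 0 0 0; 30 0 0 0 0; 30 0 0 0 0; 30 0 0 0 0; 30 0 0 0 0; 30 0 0 0 0; 30 0 0 0 0; 30 0 0 0 0")

```text
time: 10.25
tool_pos: [0.5277, -0.0966, 0.03]
tool_rot: [-0.005, -0.027, 1.0, 0.0]
contact_force: [-14.0, -1.2, 11.9]
gripper_width: 0.352
```

c3 touches the rail at TCP x≈0.527, and the force rises as predicted. Now c2: back off low, shift along y, push.

>>> drive_tool(commands="30 0.5 0 0 0; 30 0.8 0 0 0; 30 0.9 0 0 0; 30 0.9 0 0 0; 30 0 -0.95 0 0; 30 0 -0.95 0 0; 30 0 -0.93 0 0; 30 0 0 0 0")

```text
time: 11.25
tool_pos: [0.4433, -0.1877, 0.0307]
tool_rot: [0.001, -0.026, 1.0, -0.0]
contact_force: [-0.4, 0.0, -0.7]
gripper_width: 0.355
```

>>> drive_tool(commands="30 -0.35 0 0 0; 30 -0.4 0 0 0; 30 -0.4 0 0 0; 30 -0.4 0 0 0; 30 -0.4 0 0 0; 30 -0.4 0 0 0; 30 -0.3 0 0 0; 30 -0.2 0 0 0")

```text
time: 12.25
tool_pos: [0.5289, -0.1817, 0.0302]
tool_rot: [-0.0, -0.027, 1.0, 0.0]
contact_force: [-0.4, 0.1, 0.5]
gripper_width: 0.354
```

>>> drive_tool(commands="30 -0.08 0 0 0; 30 0 0 0 0; 30 -0.08 0 0 0; 30 0 0 0 0; 30 0 0 0 0; 30 0 0 0 0; 30 0 0 0 0; 30 0 0 0 0")

```text
time: 13.25
tool_pos: [0.5311, -0.1815, 0.0301]
tool_rot: [-0.003, -0.027, 1.0, 0.0]
contact_force: [-8.4, -1.4, 5.5]
gripper_width: 0.35
```

>>> drive_tool(commands="30 0.6 0 0 0; 30 0.9 0 0 0; 30 0.9 0 0 0; 30 0.9 0 0 0; 30 0.85 0 0 0; 30 0 -0.94 0 0; 30 0 -0.94 0 0; 30 0 -0.92 0 0")

```text
time: 14.25
tool_pos: [0.4136, -0.2731, 0.0307]
tool_rot: [0.001, -0.027, 1.0, -0.0]
contact_force: [-0.2, 0.5, -0.8]
gripper_width: 0.35
```

>>> drive_tool(commands="30 -0.3 0 0 0; 30 -0.45 0 0 0; 30 -0.45 0 0 0; 30 -0.45 0 0 0; 30 -0.45 0 0 0; 30 -0.45 0 0 0; 30 -0.45 0 0 0; 30 -0.45 0 0 0")

```text
time: 15.25
tool_pos: [0.5176, -0.2664, 0.0302]
tool_rot: [-0.0, -0.027, 1.0, 0.0]
contact_force: [-0.6, -0.6, 0.1]
gripper_width: 0.353
```

>>> drive_tool(commands="30 -0.2 0 0 0; 30 -0.2 0 0 0; 30 -0.1 0 0 0; 30 -0.08 0 0 0; 30 0 0 0 0; 30 -0.08 0 0 0; 30 0 0 0 0; 30 0 0 0 0")

```text
time: 16.25
tool_pos: [0.5353, -0.2654, 0.0302]
tool_rot: [-0.001, -0.027, 1.0, 0.0]
contact_force: [-5.5, -0.5, 3.8]
gripper_width: 0.353
```

>>> drive_tool(commands="30 0.6 0 0 0; 30 0.9 0 0 0; 30 0.5 0 -0.5 0; 30 0 0 -1 0; 30 0 0 -1 0; 30 0 0 -1 0; 30 0 0 -1 0; 30 0 0 -1 0")

```text
time: 17.25
tool_pos: [0.4767, -0.2686, 0.1964]
tool_rot: [0.0, -0.027, 1.0, -0.0]
contact_force: [0.0, -0.4, 1.1]
gripper_width: 0.349
```

>>> drive_tool(commands="85 0 0 -1 0; 85 0 0.5 -1 0; 85 0 1 -1 0; 85 0 1 -1 0; 85 0 1 -0.5 0; 85 0 1 0 0; 85 0 1 0 0; 85 0 1 0 0")

```text
time: 18.25
tool_pos: [0.4661, -0.0729, 0.3305]
tool_rot: [0.001, -0.027, 1.0, 0.0]
contact_force: [0.5, 0.9, -0.6]
gripper_width: 0.996
```

>>> drive_tool(commands="85 0 1 0 0; 85 0 1 0 0; 85 0 1 0 0; 85 0 1 0 0; 85 0 1 0 0; 85 0 1 0 0; 85 0 1 0 0; 85 0 1 0 0")

```text
time: 19.25
tool_pos: [0.4531, 0.1669, 0.3304]
tool_rot: [0.0, -0.027, 1.0, 0.0]
contact_force: [-0.0, -0.6, -0.4]
gripper_width: 0.998
```

Run:
```python
from h import *
s=manip.state();W=manip.camera_params("wrist");a=cv2.cvtColor(manip.grab_frame("wrist"),cv2.COLOR_RGB2BGR)
t=cv2.cvtColor(manip.grab_frame("top"),cv2.COLOR_RGB2BGR)
cv2.imwrite("pics/w3.png",a);cv2.imwrite("pics/t3.png",t)
np.save("W3.npy",W,allow_pickle=True)
print(s["tool_pos"],s["tool_rot"],s["joint_pos"],W["xyz"],proj(W,[.515,.2,.221]))
out=np.zeros((420,800,3),np.uint8);out[:,:560]=a
out[:380,560:]=cv2.resize(t[180:275,315:375],None,fx=4,fy=4,interpolation=cv2.INTER_CUBIC)[:380,:240]
out=np.hstack([a[:, :420],cv2.resize(t[180:275,270:375],(380,344),interpolation=cv2.INTER_CUBIC) if 0 else np.vstack([cv2.resize(t[180:275,270:375],(380,344),interpolation=cv2.INTER_CUBIC),np.zeros((76,380,3),np.uint8)])])
cv2.imwrite("pics/m3.png",out)
```

```text
[0.45307431 0.1668791  0.33039094] [ 3.93621226e-04 -2.69945909e-02  9.99635470e-01  2.53094069e-04] [ 1.98404613e-01 -3.33909493e-01  1.79923115e+00  3.66495042e-04
  1.67540894e+00 -1.42634903e+00] [0.37084074 0.16273417 0.47182577] (np.float64(321.4036286019561), np.float64(283.3313229756306))
```

View pics/m3.png

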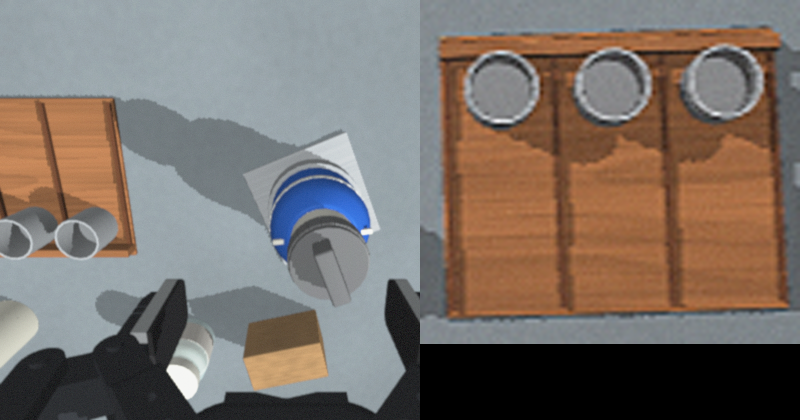

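The top view shows all three cups upright in a row at the rail. In the wrist view the cap's bar runs from about (320,240) to (342,305), with ribs at (279,242) and (366,232). I'll enlarge it.

Run:
```python
from h import *
a=cv2.imread("pics/w3.png")
cv2.imwrite("pics/c3.png",cv2.resize(a[210:320,265:385],None,fx=5,fy=5,interpolation=cv2.INTER_CUBIC))
```

```text
(no output)
```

View pics/c3.png

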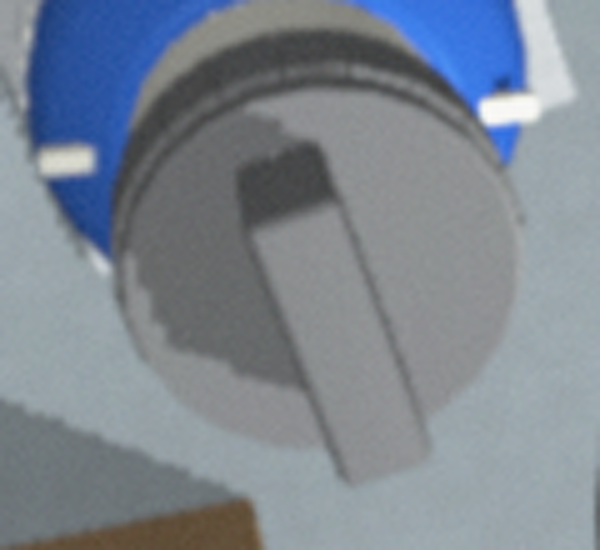

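Run:
```python
from h import *
W=np.load("W3.npy",allow_pickle=True).item()
f=lambda p,z:ray(W,265+p[0]/5,210+p[1]/5,z)
q=[f(p,.221) for p in((253,230),(338,200),(430,450),(350,483))]
c=np.mean(q,0);n=(q[0]+q[1])/2;m=(q[2]+q[3])/2
print("bar c",c,"len",np.linalg.norm(m-n),"wid",np.linalg.norm(q[0]-q[1]),"ang",np.degrees(np.arctan2(*(m-n)[1::-1])))
print("disc c",f((320,268),.195),"diam",f((520,268),.195)-f((120,268),.195),f((320,448),.195)-f((320,88),.195))
r1,r2=f((67,160),.135),f((510,108),.135);print("ribs",r1,r2,(r1+r2)/2,np.degrees(np.arctan2(*(r2-r1)[1::-1])))
S=manip.camera_params("scene")
e1,e2=[ray(S,310+x/5,100+y/5,.221) for x,y in((243,65),(352,97))];print("scene bar",e1,e2,np.degrees(np.arctan2(*(e2-e1)[1::-1])))
```

```text
bar c [0.51032483 0.20966691 0.221     ] len 0.049217425516031595 wid 0.014245436988161027 ang 23.741815238806378
disc c [0.509923   0.20884904 0.195     ] diam [-0.00374963  0.07048035  0.        ] [0.07038452 0.00659997 0.        ]
ribs [0.51779096 0.16342775 0.135     ] [0.50115125 0.25484723 0.135     ] [0.50947111 0.20913749 0.135     ] 100.31575282199286
scene bar [0.49148732 0.19731104 0.221     ] [0.53626158 0.22100535 0.221     ] 27.88756180725699
```

Bar centre is about (0.511,0.2085) at 24.7°. From the pushed-flush picture, step 1 is met. I'll move over the cap and turn to grip across the bar.

>>> drive_tool(commands="45 0 0 0 -10.6; 45 0 0 0 -10.6; 45 -0.4 0.15 0 -0.4; 45 -0.97 0.15 0 0; 45 -0.97 0.15 0 0; 45 0 0 -0 0; 45 0 0 0.9 0; 45 0 0 0.9 0")

```text
time: 20.35
tool_pos: [0.5116, 0.2071, 0.2761]
tool_rot: [0.001, -0.213, 0.977, -0.0]
contact_force: [-0.3, 0.2, -0.4]
gripper_width: 0.529
```

>>> drive_tool(commands="45 0 0 0.5 0; 45 0 0 0 0; 45 0 0 0 0; 45 0 0 0 0; 45 0 0 0 0; 45 0 0 0 0; 45 0 0 0 0; 45 0 0 0 0")

```text
time: 21.35
tool_pos: [0.5114, 0.2072, 0.2613]
tool_rot: [-0.0, -0.214, 0.977, -0.0]
contact_force: [-0.1, -0.0, 0.6]
gripper_width: 0.529
```

Run:
```python
from h import *
s=manip.state();W=manip.camera_params("wrist");a=cv2.cvtColor(manip.grab_frame("wrist"),cv2.COLOR_RGB2BGR)
np.save("W4.npy",W,allow_pickle=True)
p=s["tool_pos"];M=rot(s["tool_rot"]);print(p,np.degrees(np.arctan2(M[1,1],M[0,1])),s["joint_pos"][5])
g=np.array([p[0],p[1],.221])
print("tcp axis at bar top",proj(W,g),"bar-line",proj(W,g+M[:,0]*.026),proj(W,g-M[:,0]*.026))
cv2.imwrite("pics/w4.png",cv2.resize(a[200:420,170:400],None,fx=2.7,fy=2.7,interpolation=cv2.INTER_CUBIC))
```

```text
[0.51137605 0.20724973 0.26128747] 114.68661239130087 -1.751490449813324
tcp axis at bar top (np.float64(284.68632050924555), np.float64(246.79852106354394)) bar-line (np.float64(284.6364512208927), np.float64(203.1398337608652)) (np.float64(284.7321894322124), np.float64(286.9550388496275))
```

View pics/w4.png

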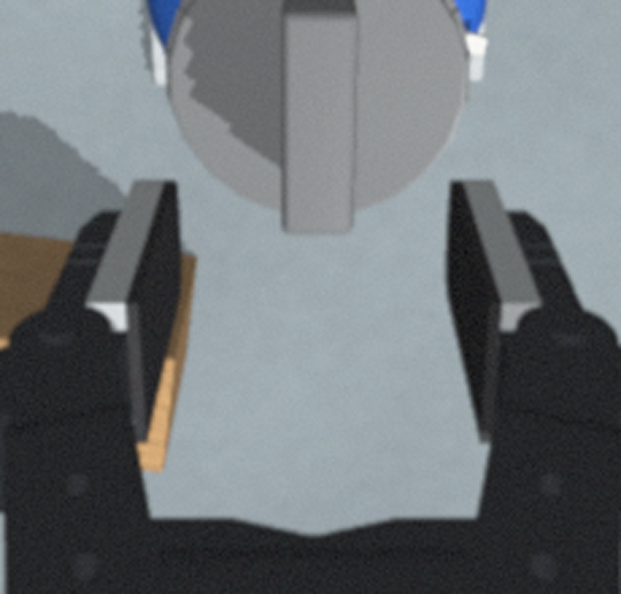

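The bar is parallel to the jaws and sits about 1.8 mm to the tool's +y. Joint 6 would come too near its limit during the twist: −100° − 75°. So I'll make the half turn first, above the cap.

>>> drive_tool(commands="45 0 0.06 0 0; 45 0 0 0 10.6; 45 0 0 0 10.6; 45 0 0 0 10.6; 45 0 0 0 10.6; 45 0 0 0 10.6; 45 0 0 0 10.6; 45 0 0 0 10.6")

```text
time: 22.4
tool_pos: [0.5106, 0.209, 0.2613]
tool_rot: [-0.0, 0.421, 0.907, -0.0]
contact_force: [-0.2, 0.1, 0.2]
gripper_width: 0.524
```

>>> drive_tool(commands="45 0 0 0 10.6; 45 0 0 0 10.6; 45 0 0 0 10.6; 45 0 0 0 10.6; 45 0 0 0 10.6; 45 0 0 0 10.6; 45 0 0 0 10.6; 45 0 0 0 10.6")

```text
time: 23.4
tool_pos: [0.5106, 0.209, 0.2613]
tool_rot: [-0.0, 0.923, 0.385, -0.0]
contact_force: [-0.2, -0.4, -0.0]
gripper_width: 0.526
```

>>> drive_tool(commands="45 0 0 0 10.6; 45 0 0 0 10.2; 45 0 0 0 0; 45 0 0 0 0; 45 0 0 0 0; 45 0 0 0 0; 45 0 0 0 0; 45 0 0 0 0")

```text
time: 24.4
tool_pos: [0.5106, 0.2089, 0.2613]
tool_rot: [0.0, 0.976, 0.216, -0.0]
contact_force: [-0.3, 0.1, -0.4]
gripper_width: 0.527
```

Run:
```python
from h import *
s=manip.state();p=s["tool_pos"];M=rot(s["tool_rot"]);print(p,np.degrees(np.arctan2(M[1,1],M[0,1])),s["joint_pos"])
```

```text
[0.51062562 0.20886518 0.26129036] -65.09965243162644 [ 2.53374572e-01 -1.38805537e-01  1.74876896e+00 -1.11490184e-05
  1.53166156e+00  1.38957829e+00]
```

>>> drive_tool(commands="45 0 0 0.6 0; 45 0 0 0.6 0; 45 0 0 0.5 0; 45 0 0 0.35 0; 45 0 0 0 0; 0 0 0 0 0; 0 0 0 0 0; 0 0 0 0 0")

```text
time: 25.4
tool_pos: [0.5112, 0.2089, 0.201]
tool_rot: [0.0, 0.977, 0.215, 0.001]
contact_force: [0.2, -1.7, 3.0]
gripper_width: 0.172
```

>>> drive_tool(commands="0 0 0 0 0; 0 0 0 0 0; 0 0 0 0 0; 0 0 0 0 0; 0 0 0 0 0; 0 0 0 0 0; 0 0 0 0 0; 0 0 0 0 0")

```text
time: 26.4
tool_pos: [0.5112, 0.2089, 0.201]
tool_rot: [0.0, 0.977, 0.216, 0.001]
contact_force: [-0.1, -2.1, 5.6]
gripper_width: 0.173
```

>>> drive_tool(commands="0 0 0 0.1 0; 0 0 0 0.1 0; 0 0 0 0.1 0; 0 0 0 0 0; 0 0 0 0 0; 0 0 0 0 0; 0 0 0 0 0; 0 0 0 0 0")

```text
time: 27.4
tool_pos: [0.5114, 0.209, 0.1938]
tool_rot: [0.0, 0.976, 0.216, 0.001]
contact_force: [-3.3, -2.7, 12.1]
gripper_width: 0.171
```

>>> drive_tool(commands="0 0 0 0.1 0; 0 0 0 0.05 0; 0 0 0 0 0; 0 0 0 0 0; 0 0 0 0 0; 0 0 0 0 0; 0 0 0 0 0; 0 0 0 0 0")

```text
time: 28.4
tool_pos: [0.5116, 0.2091, 0.1929]
tool_rot: [0.0, 0.976, 0.216, 0.002]
contact_force: [-10.4, -4.7, 24.6]
gripper_width: 0.172
```

Bottomed at 24.6 N. Now I'll twist counter-clockwise (negative turn about the downward tool z).

>>> drive_tool(commands="0 0 0 0 -6; 0 0 0 0 -9; 0 0 0 0 -10; 0 0 0 0 -10; 0 0 0 0 -10; 0 0 0 0 -10; 0 0 0 0 -10; 0 0 0 0 -8")

```text
time: 29.4
tool_pos: [0.5137, 0.2095, 0.1929]
tool_rot: [0.003, 0.655, 0.755, 0.004]
contact_force: [-2.6, -2.5, 21.0]
gripper_width: 0.171
```

>>> drive_tool(commands="0 0 0 0 -3; 0 0 0 0 -1; 0 0 0 0 0; 0 0 0 0 0; 0 0 0 0 0; 0 0 0 0 0; 0 0 0 0 0; 0 0 0 0 0")

```text
time: 30.4
tool_pos: [0.5128, 0.2091, 0.1929]
tool_rot: [0.002, 0.631, 0.776, 0.002]
contact_force: [-5.6, -3.5, 23.1]
gripper_width: 0.175
```

Run:
```python
from h import *
s=manip.state();p=s["tool_pos"];M=rot(s["tool_rot"]);print(p,np.degrees(np.arctan2(M[1,1],M[0,1])),s["joint_pos"],s["contact_force"],s["ft_torque"])
```

```text
[0.51281855 0.20910069 0.19287681] 11.820884515460758 [ 2.53161482e-01 -9.45749719e-02  1.82277795e+00 -7.53831183e-04
  1.40711509e+00  4.69700467e-02] [-5.58700725 -3.54434981 23.06207603] [-0.67779939  1.22178909 -0.39040801]
```

>>> drive_tool(commands="0 0 0 -0.1 0; 0 0 0 -0.1 0; 0 0 0 -0.1 0; 0 0 0 -0.1 0; 0 0 0 -0.1 0; 0 0 0 -0.1 0; 0 0 0 -0.1 0; 0 0 0 0 0")

```text
time: 31.4
tool_pos: [0.5101, 0.2089, 0.2065]
tool_rot: [-0.001, 0.63, 0.777, -0.001]
contact_force: [0.0, 0.1, -0.4]
gripper_width: 0.169
```

>>> drive_tool(commands="0 0 0 -0.2 0; 0 0 0 -0.3 0; 0 0 0 -0.3 0; 0 0 0 -0.4 0; 0 0 0 -0.4 0; 0 0 0 -0.25 0; 0 0 0 0 0; 0 0 0 0 0")

```text
time: 32.4
tool_pos: [0.5104, 0.2088, 0.2623]
tool_rot: [-0.0, 0.63, 0.777, -0.0]
contact_force: [-0.3, 0.1, -0.8]
gripper_width: 0.173
```

Run:
```python
from h import *
s=manip.state();print(s["tool_pos"],s["contact_force"],s["gripper_width"])
a=cv2.cvtColor(manip.grab_frame("scene"),cv2.COLOR_RGB2BGR);t=cv2.cvtColor(manip.grab_frame("top"),cv2.COLOR_RGB2BGR)
z=lambda i:cv2.resize(i,(400,400),interpolation=cv2.INTER_CUBIC)
cv2.imwrite("pics/f1.png",np.hstack([z(a[60:240,290:470]),z(a[180:320,140:310])]));cv2.imwrite("pics/t5.png",t)
```

```text
[0.51041967 0.20883849 0.2623337 ] [-0.31195783  0.05753382 -0.79961916] 0.17309913963121024
```

View pics/f1.png

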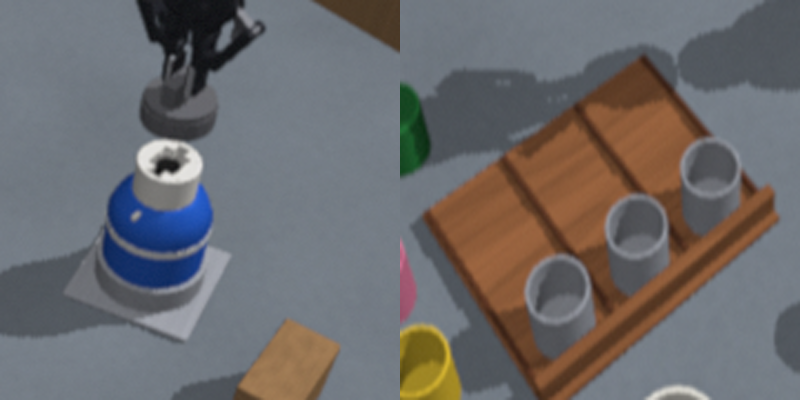

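The cap hangs upright over the open mouth, and all three cups stand against the rail. Handing in.

```bash
python3 -c "
from plant import manip
print(manip.job_done()); s=manip.state(); print(s['time'],s['tool_pos'],s['gripper_width'])"
```

```text
the job is handed in; nothing more can be done
None
the job is handed in; nothing more can be done
```

I pushed the three steel cups back along their lanes to the rail, then pressed, twisted and lifted the cap off the flask. I handed the job in at about 32.5 s of the 67 s allowed; no verdict was reported.

- **Cups:** each push ended in a felt contact of about 7–18 N, at the tool position I had predicted to within about 1 mm. The last pictures show all three upright in a row against the rail.
- **Cap:** it bottomed at about 25 N, roughly 8 mm down, and I turned it about 77° counter-clockwise to the stop. It then lifted free with only about 0.8 N on the wrist, roughly its own weight. The last picture shows it upright over the open mouth, with its underside about 5 cm clear by the tool height.
- **Jar, box and mug:** I never moved near them, but I did not measure them again at the end.
- **Disagreement:** the top and wrist cameras differed by about 5 mm in y. I used a value between them for the cups. For the flask I relied mainly on the wrist view, checked again from close by.

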